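Key check on circuit-board modules

ROBOT

A 7-joint arm with a two-finger parallel gripper is mounted at the origin on the work surface. World frame = base frame: x ahead of the robot, y to its left, z up, the work surface at z = 0. Lengths are in m, angles in rad, forces in N, time in s.
With the tool pointing down it reaches from about 0.4 to 0.85 m from the base axis. Payload 10.4 kg.
Tool frame: the origin (TCP) lies between the finger pads; the fingertips stand 11 mm ahead of it and the grasp point (between the pads) lies 8 mm behind it (r.tcp_to_tips is the distance from the TCP to the fingertips, in m); z points along the fingers, y is the line along which they close (so a half turn about z gives the same grasp; the last joint's range is limited). The gripper opens to 87 mm and grips with 3 to 60 N. Pads are 19 mm wide; open, the fingers measure 117 mm over their backs; the gripper's body (75 mm by 190 mm) begins 51 mm behind the grasp point.
Start: joints at [1.236, 0.332, -0.065, 1.46, 0.022, 1.35, -0.088], TCP at [0.192, -0.595, 0.234] pointing down, gripper open.
Joint ranges: [-2.6, 2.6], [-0.5, 2.12], [-1.47, 1.34], [0.16, 2.42], [-1.27, 4.41], [0.06, 2.06], [-2.6, 2.6]. Speed limits (rad/s): [2.22, 2.22, 2.79, 2.79, 3.14, 3.14, 3.14].

INTERFACE

Orientations are given as a unit quaternion [x, y, z, w].
In Python, from bench import r gives the robot as it stands. The module is installed in compiled form; this text tells all that it offers.
- The arm moves only by the shell command python3 -m crank 'ROWS' [FORCE]. ROWS is JSON, a list of rows, each an object of numbers: "claw": the closure, from -1 (fully open) to 1 (shut); "dx", "dy", "dz": the shift along the tool's x, y, z each as a share of 3 cm, from -1 to 1; "ax", "ay", "az": the turn, a rotation vector about the tool's x, y, z each as a share of 6 degrees, from -1 to 1. A call has 1 to 8 rows; each row shifts and turns the commanded pose from where the row before left it, along the tool's axes as they then stand; what a row does not reach is not made up. A row lasts 1/12 s, in which the tool goes at most 41.7 mm and 7.16 degrees, less where a joint would pass 70% of its speed; a pose out of reach is approached as far as the arm can. A call with a number of a shift or a turn outside -1 to 1 is refused whole. A call with a gripper value outside its range is refused whole. The fingers move at their own pace and stop on an object; FORCE is the grip in N (left out, the last holds). Time passes only in rows, so rows that do not move let the fingers close. It gives the time, the measured TCP pose, the force, the opening and the grip force at its end, in the units of the state.
- r.read_state(): the state, without advancing time (a new reading comes with each control period).
- r.camera(name): name is "scene" or "top" or "wrist"; returns a dict with "color" (384x512x3 uint8, red, green, blue), "mtx" (3x3 intrinsics, pixels), "R" (3x3) and "t" (3): a world point X has camera coordinates R X + t; the wrist camera has in their place "hand_eye" (4x4, takes a point from camera to tool coordinates, whose origin is the TCP and whose axes are the flange's). Camera axes: x right, y down, z forward; pixel columns grow to the right and rows downward; lengths in m; the calibration is good to about 2 mm. A picture is of the moment at which its call begins: read the wrist's pose just before it. There is no depth.
- r.close_job(): hands the job in; it is judged then, once.
The state is a dict: "time": time; "joint_positions": joint angles; "joint_vel": joint speeds; "joint_torque": joint torques, N m; "ee_pos": TCP position; "eef_rot": TCP orientation; "ft_force": force on the tool from outside, world axes, zero at the start; "torque": the same for the moment, N m; "width": finger opening in m; "grip_force": force on a finger pad.
Only numpy, scipy, OpenCV 4.12 (cv2) and the standard library are available. Lean on these libraries where they do the work, as an engineer would, in place of code of your own. Each camera call takes 0.05 s, during which the arm holds its last target. There are 200 camera calls.

TASK

Do the key check on the loose circuit-board modules on the mat: with a fingertip, lightly press the red key, then the yellow key, then the blue key, each about halfway down, letting each spring back up before pressing the next. Leave the white key's module untouched, and do not lift, shove or tip any module or the tape, spool, jar and tweezers lying around them.

Things in the scene. Friction and masses are not known exactly. Their poses are not given: they have to be found in the camera images.
- module_red: the key module with the red key: a loose green circuit board, 70 mm (its x) by 56 mm (its y), on four brass standoffs, about 0.3 kg, lying on the 3 mm grey mat; a 38 mm square black housing, top 28 mm above the feet, stands in the middle and carries the key. Origin: centre of the underside, at the feet, z up. Modules lie in a rough row across the mat in any order of colours and at any yaw
- key_red_top (a point): centre of the top face of the red key, a flat round plastic cap 32 mm in diameter, standing 14 mm proud of its housing; untouched, this point is 42 mm above the module's feet, 45 mm above the table. It sinks with the key
- key_red (a joint): how far the red key is pressed down, m: 0 up, 0.010 bottomed. Spring return: it starts to move at about 1 N, takes about 3.5 N at half travel (5 mm) and 6 N at the bottom; it springs fully up when let go. A press registers from about 3 mm down
- module_yellow: the key module with the yellow key: a loose green circuit board, 70 mm (its x) by 56 mm (its y), on four brass standoffs, about 0.3 kg, lying on the 3 mm grey mat; a 38 mm square black housing, top 28 mm above the feet, stands in the middle and carries the key. Origin: centre of the underside, at the feet, z up. Modules lie in a rough row across the mat in any order of colours and at any yaw
- key_yellow_top (a point): centre of the top face of the yellow key, a flat round plastic cap 32 mm in diameter, standing 14 mm proud of its housing; untouched, this point is 42 mm above the module's feet, 45 mm above the table. It sinks with the key
- key_yellow (a joint): how far the yellow key is pressed down, m: 0 up, 0.010 bottomed. Spring return: it starts to move at about 1 N, takes about 3.5 N at half travel (5 mm) and 6 N at the bottom; it springs fully up when let go. A press registers from about 3 mm down
- module_blue: the key module with the blue key: a loose green circuit board, 70 mm (its x) by 56 mm (its y), on four brass standoffs, about 0.3 kg, lying on the 3 mm grey mat; a 38 mm square black housing, top 28 mm above the feet, stands in the middle and carries the key. Origin: centre of the underside, at the feet, z up. Modules lie in a rough row across the mat in any order of colours and at any yaw
- key_blue_top (a point): centre of the top face of the blue key, a flat round plastic cap 32 mm in diameter, standing 14 mm proud of its housing; untouched, this point is 42 mm above the module's feet, 45 mm above the table. It sinks with the key
- key_blue (a joint): how far the blue key is pressed down, m: 0 up, 0.010 bottomed. Spring return: it starts to move at about 1 N, takes about 3.5 N at half travel (5 mm) and 6 N at the bottom; it springs fully up when let go. A press registers from about 3 mm down
- module_white: the key module with the white key: a loose green circuit board, 70 mm (its x) by 56 mm (its y), on four brass standoffs, about 0.3 kg, lying on the 3 mm grey mat; a 38 mm square black housing, top 28 mm above the feet, stands in the middle and carries the key. Origin: centre of the underside, at the feet, z up. Modules lie in a rough row across the mat in any order of colours and at any yaw
- key_white_top (a point): centre of the top face of the white key, a flat round plastic cap 32 mm in diameter, standing 14 mm proud of its housing; untouched, this point is 42 mm above the module's feet, 45 mm above the table. It sinks with the key
- key_white (a joint): how far the white key is pressed down, m: 0 up, 0.010 bottomed. Spring return: it starts to move at about 1 N, takes about 3.5 N at half travel (5 mm) and 6 N at the bottom; it springs fully up when let go. A press registers from about 3 mm down
- tape_roll: yellow roll of tape lying flat, 84 mm across, 18 mm high, a ring; loose bystander beyond the row. Origin: centre of the underside
- solder_spool: solder spool standing on end, black flanges and bright metal winding, 56 mm across, 50 mm high; loose bystander beyond the row. Origin: centre of the underside
- parts_jar: small jar with orange cap, 48 mm across, 55 mm high; loose bystander beyond the row. Origin: centre of the underside
- tweezers: steel tweezers with a red grip, about 130 mm long (its x), 12 mm wide, 8 mm high, lying flat between robot and row; loose bystander. Origin: underside, near the middle of the length
Not all that is in view belongs to the job. What is shaped like the module_yellow but purple is not meant.

How it is judged:
On the way, in this order (a step that is already met when the one before it is completed fails the run):
1. the red key is pressed down by the fingers (2.5 mm or more) while every other key is up (value of joint key_red above 0.0025 m and contact force between the fingers and module_red above 0.3 N and value of joint each of key_yellow, key_blue, key_white below 0.0015 m), for 0.05 s.
2. the yellow key is pressed down by the fingers (2.5 mm or more) while every other key is up (value of joint key_yellow above 0.0025 m and contact force between the fingers and module_yellow above 0.3 N and value of joint each of key_red, key_blue, key_white below 0.0015 m), for 0.05 s.
3. the blue key is pressed down by the fingers (2.5 mm or more) while every other key is up (value of joint key_blue above 0.0025 m and contact force between the fingers and module_blue above 0.3 N and value of joint each of key_red, key_yellow, key_white below 0.0015 m), for 0.05 s.
At the end, for the whole second after the job is handed in: Red, yellow and blue keys have been pressed in that order (2.5 mm or more); all keys are up again (less than 1.5 mm down), all modules stand level and still within 20 mm of where they began, and the tape, spool, jar and tweezers are within 20 mm of theirs (value of joint each of key_red, key_yellow, key_blue, key_white below 0.0015 m and distance of each of module_red, module_yellow, module_blue, module_white, tape_roll, solder_spool, parts_jar, tweezers from where it was at the start of the episode below 0.02 m and angle between each of module_red, module_yellow, module_blue, module_white's own z axis and vertical below 0.1 rad and linear speed of each of module_red, module_yellow, module_blue, module_white below 0.01 m/s); the robot touches nothing.
It fails at once if a module is pushed harder than 15 N (contact force between any of the arm, the fingers and module_red above 15 N or contact force between any of the arm, the fingers and module_yellow above 15 N or contact force between any of the arm, the fingers and module_blue above 15 N or contact force between any of the arm, the fingers and module_white above 15 N).
It fails at once if two keys are down at once (value of joint each of key_red, key_yellow above 0.0025 m or value of joint each of key_red, key_blue above 0.0025 m or value of joint each of key_red, key_white above 0.0025 m or value of joint each of key_yellow, key_blue above 0.0025 m or value of joint each of key_yellow, key_white above 0.0025 m or value of joint each of key_blue, key_white above 0.0025 m).
It fails at once if the white-key module is touched (contact force between any of the arm, the fingers and module_white above 0.3 N or value of joint key_white above 0.0025 m).
It fails at once if a module is lifted, tipped or pushed more than 20 mm out of place (height (world z) of any of module_red, module_yellow, module_blue, module_white above 0.011 m or angle between any of module_red, module_yellow, module_blue, module_white's own z axis and vertical above 0.25 rad or distance of any of module_red, module_yellow, module_blue, module_white from where it was at the start of the episode above 0.02 m).
It fails at once if the tape, spool, jar or tweezers are moved more than 20 mm or lifted (distance of any of tape_roll, solder_spool, parts_jar, tweezers from where it was at the start of the episode above 0.02 m or height (world z) of any of tape_roll, solder_spool, parts_jar, tweezers above 0.013 m).
It also fails if it takes over 40 s, if anything falls off the work surface, if the arm or the gripper's body presses on something with over 40 N, if the wrist force passes 120 N, or if a joint passes its speed limit or range.

## Working session

There is one attempt and no reset: what is moved stays moved. The work goes in short steps, Python scripts to look and compute and a shell command to move; the robot and the scene stay as the last step left them, time stands still between calls to the robot, and variables do not carry over. Pictures are saved under pics/ and viewed, at most 10 in all, crops included, and the job is handed in when it is done.

```bash
mkdir -p pics
python3 - <<'E'
from bench import r
import cv2
s=r.read_state(); print({k:s[k] for k in("time","ee_pos","eef_rot","ft_force","width")}, r.tcp_to_tips)
for n in("top","scene"):
    c=r.camera(n); cv2.imwrite(f"pics/{n}0.png",c["color"][:,:,::-1])
E
```

```text
{'time': 0.0, 'ee_pos': array([ 0.19162003, -0.59453291,  0.23276714]), 'eef_rot': array([ 9.87871393e-01,  1.55272851e-01, -1.25804033e-04, -6.61514732e-04]), 'ft_force': array([ 0.22063987,  0.09857171, -0.62063081]), 'width': 0.08692254943126676} 0.011
```

View pics/top0.png

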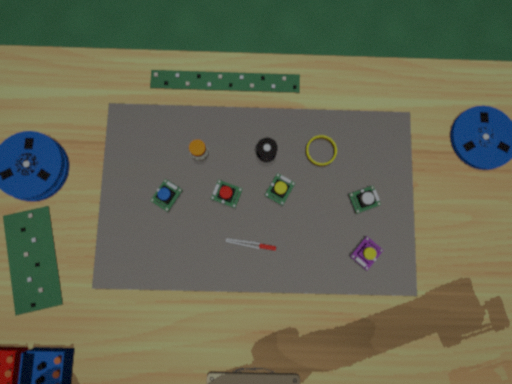

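View pics/scene0.png

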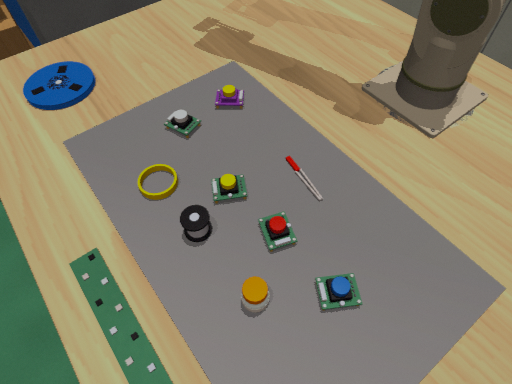

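The top view shows the blue key at about (165,194), red at (226,192), yellow at (281,187) and white at (367,198). The purple decoy is at (370,253) and the tweezers at (250,244). The scene view shows the same order.

```bash
cat > h.py <<'E'
from bench import r
import numpy as np, cv2
from scipy.spatial.transform import Rotation as Ro
def cam(n):
    s=r.read_state(); c=r.camera(n)
    if n=="wrist":
        T=np.eye(4);T[:3,:3]=Ro.from_quat(s["eef_rot"]).as_matrix();T[:3,3]=s["ee_pos"]
        M=np.linalg.inv(T@c["hand_eye"]); c["R"],c["t"]=M[:3,:3],M[:3,3]
    return c
def back(c,uv,z):
    d=c["R"].T@np.linalg.inv(c["mtx"])@np.array([*uv,1.]); o=-c["R"].T@c["t"]
    return o+d*(z-o[2])/d[2]
HUE={"red":[(0,6),(174,180)],"yellow":[(22,35)],"blue":[(100,125)]}
def blobs(c,k,amin=20,amax=1e6):
    h=cv2.cvtColor(c["color"],cv2.COLOR_RGB2HSV)
    m=sum(cv2.inRange(h,(a,150,90),(b,255,255)) for a,b in HUE[k])
    n,_,st,ce=cv2.connectedComponentsWithStats(m.astype(np.uint8))
    return [(st[i,4],ce[i].round(1),st[i,:4].tolist()) for i in range(1,n) if amin<st[i,4]<amax]
def go(X,yaw=None):
    s=r.read_state(); R=Ro.from_quat(s["eef_rot"])
    print("shift rows(3cm units)",(R.inv().apply(np.array(X)-s["ee_pos"])/.03).round(2))
E
python3 - <<'E'
from h import *
for n in("top","scene"):
    c=cam(n); print(n,"cam",(-c["R"].T@c["t"]).round(3))
    for k in HUE:
        for b in blobs(c,k,40,900): print(k,b,back(c,b[1],.043).round(4))
s=r.read_state();print(Ro.from_quat(s["eef_rot"]).as_matrix().round(3))
E
```

```text
top cam [0.434 0.005 0.935]
red (np.int32(125), array([225.4, 191.9]), [220, 186, 12, 13]) [0.5618 0.083  0.043 ]
red (np.int32(57), array([267.4, 246.6]), [260, 244, 16, 6]) [ 0.4258 -0.0278  0.043 ]
red (np.int32(376), array([  5.8, 365.8]), [0, 350, 16, 34]) [0.1313 0.5864 0.043 ]
yellow (np.int32(181), array([321.1, 150. ]), [306, 136, 31, 30]) [ 0.6796 -0.1633  0.043 ]
yellow (np.int32(124), array([280.3, 187.2]), [275, 181, 12, 13]) [ 0.5779 -0.0578  0.043 ]
yellow (np.int32(103), array([369.1, 252.9]), [364, 248, 12, 11]) [ 0.4164 -0.2845  0.043 ]
blue (np.int32(115), array([163.5, 193.5]), [158, 188, 12, 12]) [0.5534 0.2408 0.043 ]
blue (np.int32(501), array([ 45.1, 362.8]), [28, 351, 36, 33]) [0.1398 0.4949 0.043 ]
scene cam [0.793 0.332 0.649]
red (np.int32(90), array([292.3, 163.2]), [286, 156, 14, 15]) [ 0.4465 -0.0091  0.043 ]
red (np.int32(225), array([277.2, 223.9]), [269, 216, 17, 17]) [0.5644 0.0839 0.043 ]
yellow (np.int32(121), array([228.5,  90.2]), [223, 85, 12, 12]) [ 0.4192 -0.2831  0.043 ]
yellow (np.int32(563), array([157.4, 181.2]), [138, 164, 40, 36]) [ 0.6944 -0.1446  0.043 ]
yellow (np.int32(198), array([227.6, 180.9]), [220, 174, 16, 15]) [ 0.5806 -0.056   0.043 ]
yellow (np.int32(359), array([255.2, 290.4]), [243, 279, 24, 22]) [0.6745 0.1593 0.043 ]
blue (np.int32(273), array([340.4, 285.2]), [331, 276, 19, 19]) [0.5552 0.241  0.043 ]
[[ 0.952  0.307 -0.   ]
 [ 0.307 -0.952  0.001]
 [-0.    -0.001 -1.   ]]
```

```bash
R1='x'; python3 -m crank '[{"claw":1,"dx":0.5,"dy":-0.5},{"claw":1,"dx":0.9,"dy":-0.85},{"claw":1,"dx":0.9,"dy":-0.85},{"claw":1,"dx":0.9,"dy":-0.85},{"claw":1,"dx":0.9,"dy":-0.85},{"claw":1,"dx":0.9,"dy":-0.85},{"claw":1,"dx":0.9,"dy":-0.85},{"claw":1,"dx":0.9,"dy":-0.85}]' 10
python3 -m crank '[{"claw":1,"dx":0.9,"dy":-0.85},{"claw":1,"dx":0.9,"dy":-0.85},{"claw":1,"dx":0.9,"dy":-0.85},{"claw":1,"dx":0.9,"dy":-0.85},{"claw":1,"dx":0.9,"dy":-0.85},{"claw":1,"dx":0.9,"dy":-0.85},{"claw":1,"dx":0.9,"dy":-0.85},{"claw":1,"dx":0.9,"dy":-0.85}]'
python3 -c "
from h import *
go([.563,.0835,.12]); print(r.read_state()['joint_positions'].round(2))"
```

```text
shift rows(3cm units) [ 18.72 -17.72   3.78]
[ 1.24  0.33 -0.06  1.46  0.02  1.35 -0.09]invalid input at $[0]: expected keys claw, dx, dy, dz, ax, ay, az
invalid input at $[0]: expected keys claw, dx, dy, dz, ax, ay, az
```

```bash
python3 -m crank '[{"claw":1,"dx":0.5,"dy":-0.5,"dz":0,"ax":0,"ay":0,"az":0},{"claw":1,"dx":0.9,"dy":-0.85,"dz":0,"ax":0,"ay":0,"az":0},{"claw":1,"dx":0.9,"dy":-0.85,"dz":0,"ax":0,"ay":0,"az":0},{"claw":1,"dx":0.9,"dy":-0.85,"dz":0,"ax":0,"ay":0,"az":0},{"claw":1,"dx":0.9,"dy":-0.85,"dz":0,"ax":0,"ay":0,"az":0},{"claw":1,"dx":0.9,"dy":-0.85,"dz":0,"ax":0,"ay":0,"az":0},{"claw":1,"dx":0.9,"dy":-0.85,"dz":0,"ax":0,"ay":0,"az":0},{"claw":1,"dx":0.9,"dy":-0.85,"dz":0,"ax":0,"ay":0,"az":0}]' 10
python3 -c "
from h import *
go([.563,.0835,.12]); print(r.read_state()['joint_positions'].round(2))"
```

```text
time: 0.87
ee_pos: [0.327, -0.3464, 0.2336]
eef_rot: [0.988, 0.155, -0.0, 0.0]
ft_force: [1.5, -0.9, 0.8]
width: 0.0415
grip_force: 0.0
shift rows(3cm units) [ 11.88 -11.23   3.78]
[ 0.98  0.02 -0.27  1.83  0.01  1.3  -0.54]
```

```bash
python3 -m crank '[{"claw":1,"dx":0.9,"dy":-0.85,"dz":0,"ax":0,"ay":0,"az":0},{"claw":1,"dx":0.9,"dy":-0.85,"dz":0,"ax":0,"ay":0,"az":0},{"claw":1,"dx":0.9,"dy":-0.85,"dz":0,"ax":0,"ay":0,"az":0},{"claw":1,"dx":0.9,"dy":-0.85,"dz":0,"ax":0,"ay":0,"az":0},{"claw":1,"dx":0.9,"dy":-0.85,"dz":0,"ax":0,"ay":0,"az":0},{"claw":1,"dx":0.9,"dy":-0.85,"dz":0,"ax":0,"ay":0,"az":0},{"claw":1,"dx":0.9,"dy":-0.85,"dz":0,"ax":0,"ay":0,"az":0},{"claw":1,"dx":0.9,"dy":-0.85,"dz":0,"ax":0,"ay":0,"az":0}]'
python3 -m crank '[{"claw":1,"dx":0.9,"dy":-0.85,"dz":0,"ax":0,"ay":0,"az":0},{"claw":1,"dx":0.9,"dy":-0.85,"dz":0,"ax":0,"ay":0,"az":0},{"claw":1,"dx":0.9,"dy":-0.85,"dz":0,"ax":0,"ay":0,"az":0},{"claw":1,"dx":0.9,"dy":-0.85,"dz":0,"ax":0,"ay":0,"az":0},{"claw":1,"dx":0.5,"dy":-0.5,"dz":0.2,"ax":0,"ay":0,"az":0},{"claw":1,"dx":0,"dy":0,"dz":0.5,"ax":0,"ay":0,"az":0},{"claw":1,"dx":0,"dy":0,"dz":0.3,"ax":0,"ay":0,"az":0},{"claw":1,"dx":0,"dy":0,"dz":0,"ax":0,"ay":0,"az":0}]'
python3 - <<'E'
from h import *
go([.563,.0835,.12]); print(r.read_state()['joint_positions'].round(2))
c=cam("wrist"); cv2.imwrite("pics/w1.png",c["color"][:,:,::-1])
for k in HUE:
    for b in blobs(c,k,200): print(k,b,back(c,b[1],.045).round(4))
E
```

```text
time: 1.53
ee_pos: [0.47, -0.086, 0.2337]
eef_rot: [0.988, 0.155, 0.0, 0.0]
ft_force: [-0.0, -0.6, 0.3]
width: 0.0003
grip_force: 0.0
time: 2.2
ee_pos: [0.5495, 0.0607, 0.2012]
eef_rot: [0.988, 0.155, -0.002, -0.0]
ft_force: [-0.4, -0.3, -0.7]
width: 0.001
grip_force: 0.0
shift rows(3cm units) [ 0.67 -0.58  2.71]
[ 0.41  0.27 -0.71  1.67  0.18  1.28 -1.59]
red (np.int32(935), array([239.5, 158.8]), [223, 142, 34, 35]) [0.5634 0.0836 0.045 ]
yellow (np.int32(1284), array([488.8, 113. ]), [472, 71, 40, 84]) [ 0.6722 -0.1179  0.045 ]
yellow (np.int32(951), array([382.2, 186.9]), [364, 170, 37, 35]) [ 0.5794 -0.0547  0.045 ]
blue (np.int32(1117), array([ 71.9, 114.7]), [52, 97, 41, 37]) [0.5555 0.2395 0.045 ]
```

View pics/w1.png

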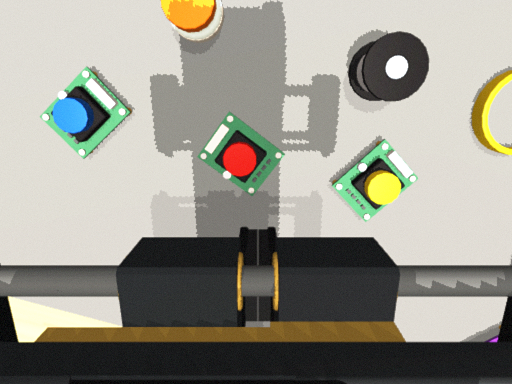

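The wrist view shows the red key at (239,159), yellow at (382,187) and blue at (72,115). All three back-project to within 2 mm of the top and scene estimates, so I'll centre over red and descend.

```bash
python3 -m crank '[{"claw":1,"dx":0.67,"dy":-0.58,"dz":0,"ax":0,"ay":0,"az":0},{"claw":1,"dx":0,"dy":0,"dz":0.9,"ax":0,"ay":0,"az":0},{"claw":1,"dx":0,"dy":0,"dz":0.9,"ax":0,"ay":0,"az":0},{"claw":1,"dx":0,"dy":0,"dz":0.9,"ax":0,"ay":0,"az":0},{"claw":1,"dx":0,"dy":0,"dz":0.9,"ax":0,"ay":0,"az":0},{"claw":1,"dx":0,"dy":0,"dz":0.6,"ax":0,"ay":0,"az":0},{"claw":1,"dx":0,"dy":0,"dz":0.2,"ax":0,"ay":0,"az":0},{"claw":1,"dx":0,"dy":0,"dz":0,"ax":0,"ay":0,"az":0}]'
python3 -c "
from h import *
go([.5633,.0836,.051])"
```

```text
time: 2.92
ee_pos: [0.564, 0.0829, 0.071]
eef_rot: [0.988, 0.155, -0.001, 0.0]
ft_force: [0.5, -0.3, -0.0]
width: 0.0005
grip_force: 0.0
shift rows(3cm units) [-0.01 -0.03  0.67]
```

```bash
python3 -m crank '[{"claw":1,"dx":0,"dy":0,"dz":0.25,"ax":0,"ay":0,"az":0},{"claw":1,"dx":0,"dy":0,"dz":0.15,"ax":0,"ay":0,"az":0},{"claw":1,"dx":0,"dy":0,"dz":0.1,"ax":0,"ay":0,"az":0},{"claw":1,"dx":0,"dy":0,"dz":0.05,"ax":0,"ay":0,"az":0},{"claw":1,"dx":0,"dy":0,"dz":0,"ax":0,"ay":0,"az":0},{"claw":1,"dx":0,"dy":0,"dz":0,"ax":0,"ay":0,"az":0}]'
```

```text
time: 3.42
ee_pos: [0.5649, 0.084, 0.0555]
eef_rot: [0.988, 0.155, 0.0, 0.0]
ft_force: [-0.0, -1.1, 0.7]
width: 0.0006
grip_force: 0.7
```

Just at contact. Now about 5 mm more.

```bash
python3 -m crank '[{"claw":1,"dx":0,"dy":0,"dz":0.08,"ax":0,"ay":0,"az":0},{"claw":1,"dx":0,"dy":0,"dz":0.08,"ax":0,"ay":0,"az":0},{"claw":1,"dx":0,"dy":0,"dz":0,"ax":0,"ay":0,"az":0},{"claw":1,"dx":0,"dy":0,"dz":0,"ax":0,"ay":0,"az":0},{"claw":1,"dx":0,"dy":0,"dz":0,"ax":0,"ay":0,"az":0}]'
```

```text
time: 3.83
ee_pos: [0.565, 0.084, 0.0505]
eef_rot: [0.988, 0.155, 0.0, 0.0]
ft_force: [1.8, -2.3, 3.8]
width: 0.0004
grip_force: 1.9
```

3.8 N at about 5 mm, so red is half pressed. Lifting straight up.

```bash
python3 -m crank '[{"claw":1,"dx":0,"dy":0,"dz":-0.2,"ax":0,"ay":0,"az":0},{"claw":1,"dx":0,"dy":0,"dz":-0.5,"ax":0,"ay":0,"az":0},{"claw":1,"dx":0,"dy":0,"dz":-0.8,"ax":0,"ay":0,"az":0},{"claw":1,"dx":0,"dy":0,"dz":-0.5,"ax":0,"ay":0,"az":0},{"claw":1,"dx":0,"dy":0,"dz":0,"ax":0,"ay":0,"az":0}]'
python3 - <<'E'
from h import *
for n in ("top","scene"):
    c=cam(n)
    for k in("yellow","red","blue"):
        for b in blobs(c,k,40,900): print(n,k,b[0],back(c,b[1],.043).round(4))
go([.5795,-.0555,.1])
E
```

```text
time: 4.25
ee_pos: [0.5656, 0.085, 0.1134]
eef_rot: [0.988, 0.156, 0.002, -0.0]
ft_force: [0.8, 0.7, 0.3]
width: 0.0002
grip_force: 0.0
top yellow 186 [ 0.6785 -0.1625  0.043 ]
top yellow 122 [ 0.5779 -0.0578  0.043 ]
top yellow 105 [ 0.4161 -0.2848  0.043 ]
top red 376 [0.1313 0.5864 0.043 ]
top blue 115 [0.5534 0.2408 0.043 ]
top blue 492 [0.1396 0.4947 0.043 ]
scene yellow 120 [ 0.419 -0.283  0.043]
scene yellow 579 [ 0.6947 -0.1449  0.043 ]
scene yellow 186 [ 0.5813 -0.0543  0.043 ]
scene yellow 289 [0.6796 0.1585 0.043 ]
scene red 232 [0.5648 0.0846 0.043 ]
scene blue 414 [ 0.7273 -0.9176  0.043 ]
scene blue 291 [0.556  0.2413 0.043 ]
shift rows(3cm units) [-0.95  4.59  0.35]
```

```bash
python3 -m crank '[{"claw":1,"dx":-0.2,"dy":0.9,"dz":0,"ax":0,"ay":0,"az":0},{"claw":1,"dx":-0.2,"dy":0.95,"dz":0,"ax":0,"ay":0,"az":0},{"claw":1,"dx":-0.2,"dy":0.95,"dz":0,"ax":0,"ay":0,"az":0},{"claw":1,"dx":-0.2,"dy":0.95,"dz":0,"ax":0,"ay":0,"az":0},{"claw":1,"dx":-0.15,"dy":0.85,"dz":0,"ax":0,"ay":0,"az":0},{"claw":1,"dx":0,"dy":0,"dz":0.8,"ax":0,"ay":0,"az":0},{"claw":1,"dx":0,"dy":0,"dz":0.5,"ax":0,"ay":0,"az":0},{"claw":1,"dx":0,"dy":0,"dz":0,"ax":0,"ay":0,"az":0}]'
python3 -c "
from h import *
go([.5795,-.0555,.0555])"
```

```text
time: 5.02
ee_pos: [0.5767, -0.0564, 0.0669]
eef_rot: [0.988, 0.155, -0.003, -0.001]
ft_force: [-1.0, 0.4, -0.3]
width: 0.0005
grip_force: 0.0
shift rows(3cm units) [0.1  0.   0.38]
```

```bash
python3 -m crank '[{"claw":1,"dx":0.06,"dy":0,"dz":0.1,"ax":0,"ay":0,"az":0},{"claw":1,"dx":0,"dy":0,"dz":0.1,"ax":0,"ay":0,"az":0},{"claw":1,"dx":0,"dy":0,"dz":0.1,"ax":0,"ay":0,"az":0},{"claw":1,"dx":0,"dy":0,"dz":0,"ax":0,"ay":0,"az":0},{"claw":1,"dx":0,"dy":0,"dz":0,"ax":0,"ay":0,"az":0}]'
```

```text
time: 5.43
ee_pos: [0.5816, -0.0552, 0.0626]
eef_rot: [0.988, 0.155, 0.0, 0.0]
ft_force: [0.1, -0.9, -0.0]
width: 0.0006
grip_force: 0.0
```

```bash
python3 -m crank '[{"claw":1,"dx":-0.05,"dy":0,"dz":0.1,"ax":0,"ay":0,"az":0},{"claw":1,"dx":0,"dy":0,"dz":0.1,"ax":0,"ay":0,"az":0},{"claw":1,"dx":0,"dy":0,"dz":0.1,"ax":0,"ay":0,"az":0},{"claw":1,"dx":0,"dy":0,"dz":0.08,"ax":0,"ay":0,"az":0},{"claw":1,"dx":0,"dy":0,"dz":0,"ax":0,"ay":0,"az":0},{"claw":1,"dx":0,"dy":0,"dz":0,"ax":0,"ay":0,"az":0},{"claw":1,"dx":0,"dy":0,"dz":0,"ax":0,"ay":0,"az":0}]'
```

```text
time: 6.02
ee_pos: [0.5801, -0.056, 0.0511]
eef_rot: [0.988, 0.155, 0.0, 0.0]
ft_force: [-0.0, -0.7, 3.8]
width: 0.0006
grip_force: 1.8
```

Yellow is half pressed at 3.8 N. Lifting, then moving to blue.

```bash
python3 -m crank '[{"claw":1,"dx":0,"dy":0,"dz":-0.2,"ax":0,"ay":0,"az":0},{"claw":1,"dx":0,"dy":0,"dz":-0.5,"ax":0,"ay":0,"az":0},{"claw":1,"dx":0,"dy":0,"dz":-0.8,"ax":0,"ay":0,"az":0},{"claw":1,"dx":0,"dy":0,"dz":-0.6,"ax":0,"ay":0,"az":0},{"claw":1,"dx":0,"dy":0,"dz":0,"ax":0,"ay":0,"az":0},{"claw":1,"dx":0.1,"dy":-0.4,"dz":0,"ax":0,"ay":0,"az":0},{"claw":1,"dx":0.2,"dy":-0.8,"dz":0,"ax":0,"ay":0,"az":0}]'
python3 -m crank '[{"claw":1,"dx":0.22,"dy":-0.95,"dz":0,"ax":0,"ay":0,"az":0},{"claw":1,"dx":0.22,"dy":-0.95,"dz":0,"ax":0,"ay":0,"az":0},{"claw":1,"dx":0.22,"dy":-0.95,"dz":0,"ax":0,"ay":0,"az":0},{"claw":1,"dx":0.22,"dy":-0.95,"dz":0,"ax":0,"ay":0,"az":0},{"claw":1,"dx":0.22,"dy":-0.95,"dz":0,"ax":0,"ay":0,"az":0},{"claw":1,"dx":0.22,"dy":-0.95,"dz":0,"ax":0,"ay":0,"az":0},{"claw":1,"dx":0.22,"dy":-0.95,"dz":0,"ax":0,"ay":0,"az":0},{"claw":1,"dx":0.2,"dy":-0.8,"dz":0,"ax":0,"ay":0,"az":0}]'
python3 -m crank '[{"claw":1,"dx":0.1,"dy":-0.5,"dz":0,"ax":0,"ay":0,"az":0},{"claw":1,"dx":0,"dy":0,"dz":0,"ax":0,"ay":0,"az":0},{"claw":1,"dx":0,"dy":0,"dz":0,"ax":0,"ay":0,"az":0},{"claw":1,"dx":0,"dy":0,"dz":0,"ax":0,"ay":0,"az":0}]'
python3 -c "
from h import *
go([.555,.240,.0635])"
```

```text
time: 6.6
ee_pos: [0.5771, -0.0213, 0.1131]
eef_rot: [0.988, 0.153, -0.001, 0.001]
ft_force: [0.3, -0.0, -0.3]
width: 0.0004
grip_force: 0.0
time: 7.27
ee_pos: [0.5567, 0.2129, 0.1127]
eef_rot: [0.988, 0.156, -0.001, -0.0]
ft_force: [0.4, 0.0, -0.7]
width: 0.0005
grip_force: 0.0
time: 7.6
ee_pos: [0.5565, 0.2244, 0.113]
eef_rot: [0.988, 0.155, -0.001, 0.0]
ft_force: [0.8, -0.5, 0.4]
width: 0.0006
grip_force: 0.0
shift rows(3cm units) [ 0.11 -0.51  1.65]
```

```bash
python3 -m crank '[{"claw":1,"dx":0.11,"dy":-0.51,"dz":0,"ax":0,"ay":0,"az":0},{"claw":1,"dx":0,"dy":0,"dz":0.7,"ax":0,"ay":0,"az":0},{"claw":1,"dx":0,"dy":0,"dz":0.6,"ax":0,"ay":0,"az":0},{"claw":1,"dx":0,"dy":0,"dz":0.3,"ax":0,"ay":0,"az":0},{"claw":1,"dx":0,"dy":0,"dz":0,"ax":0,"ay":0,"az":0},{"claw":1,"dx":0,"dy":0,"dz":0,"ax":0,"ay":0,"az":0},{"claw":1,"dx":0,"dy":0,"dz":0,"ax":0,"ay":0,"az":0}]'
python3 -c "
from h import *
go([.5552,.240,.0505])"
```

```text
time: 8.18
ee_pos: [0.556, 0.2404, 0.0668]
eef_rot: [0.988, 0.155, 0.001, -0.0]
ft_force: [0.5, -0.6, 0.1]
width: 0.0006
grip_force: 0.0
shift rows(3cm units) [-0.03  0.01  0.54]
```

```bash
python3 -m crank '[{"claw":1,"dx":0,"dy":0,"dz":0.14,"ax":0,"ay":0,"az":0},{"claw":1,"dx":0,"dy":0,"dz":0.1,"ax":0,"ay":0,"az":0},{"claw":1,"dx":0,"dy":0,"dz":0.1,"ax":0,"ay":0,"az":0},{"claw":1,"dx":0,"dy":0,"dz":0.1,"ax":0,"ay":0,"az":0},{"claw":1,"dx":0,"dy":0,"dz":0.08,"ax":0,"ay":0,"az":0},{"claw":1,"dx":0,"dy":0,"dz":0,"ax":0,"ay":0,"az":0},{"claw":1,"dx":0,"dy":0,"dz":0,"ax":0,"ay":0,"az":0},{"claw":1,"dx":0,"dy":0,"dz":0,"ax":0,"ay":0,"az":0}]'
```

```text
time: 8.85
ee_pos: [0.5556, 0.2406, 0.0505]
eef_rot: [0.988, 0.155, 0.0, 0.0]
ft_force: [0.9, -1.2, 4.9]
width: 0.0008
grip_force: 1.9
```

Blue is half pressed. Lifting clear and checking the scene.

```bash
python3 -m crank '[{"claw":1,"dx":0,"dy":0,"dz":-0.2,"ax":0,"ay":0,"az":0},{"claw":1,"dx":0,"dy":0,"dz":-0.5,"ax":0,"ay":0,"az":0},{"claw":1,"dx":0,"dy":0,"dz":-0.9,"ax":0,"ay":0,"az":0},{"claw":1,"dx":0,"dy":0,"dz":-0.9,"ax":0,"ay":0,"az":0},{"claw":1,"dx":0,"dy":0,"dz":-0.9,"ax":0,"ay":0,"az":0},{"claw":1,"dx":0,"dy":0,"dz":-0.5,"ax":0,"ay":0,"az":0},{"claw":1,"dx":0,"dy":0,"dz":0,"ax":0,"ay":0,"az":0},{"claw":1,"dx":0,"dy":0,"dz":0,"ax":0,"ay":0,"az":0}]'
python3 - <<'E'
from h import *
for n in ("wrist","scene"):
    c=cam(n); cv2.imwrite(f"pics/{n}9.png",c["color"][:,:,::-1])
    for k in HUE:
        for b in blobs(c,k,100,1500): print(n,k,b[0],back(c,b[1],.044).round(4))
E
```

```text
time: 9.52
ee_pos: [0.5555, 0.241, 0.1687]
eef_rot: [0.988, 0.155, 0.001, -0.0]
ft_force: [-0.6, 0.1, -0.9]
width: 0.0004
grip_force: 0.0
wrist red 1126 [0.5639 0.0865 0.044 ]
wrist blue 998 [0.5546 0.2418 0.044 ]
scene red 240 [0.5652 0.0848 0.044 ]
scene yellow 121 [ 0.4198 -0.2821  0.044 ]
scene yellow 577 [ 0.6949 -0.1441  0.044 ]
scene yellow 204 [ 0.5811 -0.0552  0.044 ]
scene yellow 460 [0.6738 0.1565 0.044 ]
scene blue 501 [ 0.7276 -0.9282  0.044 ]
scene blue 283 [0.5566 0.2419 0.044 ]
```

View pics/scene9.png

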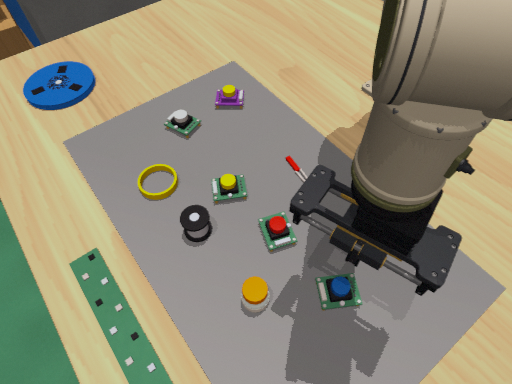

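The picture shows every module and bystander where it started: red (277,225), yellow (228,182), blue (341,287). All keys are up and the arm is clear.

```bash
python3 -c "
from bench import r
print(r.close_job())"
```

```text
the job is handed in; nothing more can be done
None
```

I pressed the red, yellow and blue keys in that order, each about 5 mm down (3.8–4.9 N). They all sprang back up, nothing visibly moved beyond about a millimetre, the white module was left untouched, and the job is handed in; no verdict was returned.

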